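# Clamp the ring tube and hold the bore probe in it

## Task

Clamp the brass ring tube: press the bar knob of its fixture fully down and turn it clockwise (seen from above) as far as it goes. Then take the bore probe out of its wooden stand and lower its rod into the tube until the tip is 30 mm below the tube's rim, without the probe ever touching the tube or the fixture, and finish while holding it there in the gripper, still, upright and centred in the bore. Leave everything else on the bench where it is.

Things in the scene. Friction and masses are not known exactly. Their poses are not given: they have to be found in the camera images.
- bore_rim (a point): Centre of the upper rim of the brass ring tube, 62 mm above the work surface. Upright bore 18 mm in diameter, 50 mm deep; tube 23 mm outside, 14 mm proud of a round steel chuck 42 mm across. It stands on one end of a fixed dark steel plate, 80 x 170 x 12 mm, 40 mm from its middle. z up, y along the plate's length, x across it. The knob's axis is 80 mm away along -y.
- knob_grip (a point): Centre of the black bar knob on the other end of the plate. Bar 36 mm long (its x axis), 12 mm thick (y), 24 mm high (z up); centre 67 mm above the work surface before it is pressed, 60 mm after. Under the bar a 10 mm stem and a boss 28 mm across, its top 26 mm above the work surface; nothing higher within 55 mm.
- clamp_push (a joint): How far the knob has been pressed straight down: 0 up (start) to 0.007 m fully down. Stiff: it needs about 5 N to move and stays where it is left. Free to move whether turned or not.
- clamp_turn (a joint): Turn of the knob about its upright axis, growing clockwise seen from above, up to a stop at 1.45 rad; starts between 0 and 0.4. Friction 0.06 N m; it stays where it is left.
- probe_grip (a point): Bore probe, on its axis, 112 mm above its tip (122 mm above the work surface at the start; it stands upright in the stand). Round aluminium handle 20 mm in diameter, 80 to 140 mm above the tip; collar 26 mm across, 75 to 80 mm above the tip, resting on the stand; below it a steel rod 9 mm in diameter, 75 mm long. About 0.12 kg. z points up, from tip to handle.
- probe_tip (a point): Centre of the flat lower end of the probe's rod, on the probe's axis; z points up along the probe. At the start it is 10 mm above the work surface, inside the stand.
- stand: Fixed wooden block 60 x 60 x 85 mm, origin at the centre of its underside, with a 14 mm upright hole 81 mm deep in its middle, in which the probe hangs by its collar. The tip must rise 75 mm to leave it.
- bench_block: Bystander: steel block 70 x 70 x 32 mm; origin under its centre.
- coffee_cup: Bystander: paper cup, 80 mm across, 105 mm tall; origin under its centre.
- jar: Bystander: glass jar, 56 mm across, 70 mm tall; origin under its centre.
- hammer: Bystander: hammer lying on the bench.
- screwdriver: Bystander: screwdriver lying on the bench.
- ring_a: Bystander: loose brass ring, 23 mm across, 6 mm high, lying near the fixture.
- ring_b: Bystander: loose brass ring like the other, lying near the stand.
- bur_holder: Bystander: round yellow holder of steel burs, 64 mm across, 72 mm tall; origin under its centre.
Not all that is in view belongs to the job. Leave any purple look-alike of the part that bears probe_grip alone.

How it is judged:
On the way, in this order (a step that is already met when the one before it is completed fails the run):
1. the tube is clamped: knob fully down and turned clockwise to its stop (value of joint clamp_push above 0.0055 m and value of joint clamp_turn above 1.2 rad), for 0.2 s.
2. the probe's rod is in the bore, centred, about 30 mm deep (horizontal distance between probe_tip and bore_rim below 0.003 m and z of probe_tip in the frame of bore_rim between -0.037 and -0.023 m and angle between probe_tip's own z axis and vertical below 0.06 rad), for 0.2 s.
At the end, for the whole second after the job is handed in: Knob pressed at least 5.5 mm and turned beyond 1.2 rad; the probe is held still by the fingers, touching nothing of the fixture, tip 23 to 37 mm below the rim and within 3 mm of the bore's axis, probe within 0.06 rad of upright (all of step 1 and all of step 2 and contact force between probe and the fingers above 1 N and contact force between probe and fixture below 0.3 N and linear speed of probe below 0.02 m/s); the arm keeps its last pose, push and grip.
It fails at once if the probe touches the tube or the fixture (contact force between probe and fixture above 0.3 N).
It fails at once if a bystander is moved by more than 25 mm (distance of any of bench_block, coffee_cup, jar, hammer, screwdriver, ring_a, ring_b, bur_holder from where it was at the start of the episode above 0.025 m).
It also fails if it takes over 58 s, if anything falls off the work surface, if the arm or the gripper's body presses on something with over 40 N, if the wrist force passes 120 N, or if a joint passes its speed limit or range.

## Robot

A 6-joint arm with a two-finger parallel gripper is mounted at the origin on the work surface. World frame = base frame: x ahead of the robot, y to its left, z up, the work surface at z = 0. Lengths are in m, angles in rad, forces in N, time in s.
With the tool pointing down it reaches from about 0.275 to 0.85 m from the base axis. Payload 5.2 kg.
Tool frame: the origin (TCP) lies midway between the tips of the shut fingers; the grasp point (between the pads) lies 19 mm behind it; z points along the fingers, y is the line along which they close (so a half turn about z gives the same grasp; the last joint's range is limited). The gripper opens to 85 mm and grips with 20 to 120 N. Pads are 22 mm wide; open, the fingers measure 114 mm over their backs; the gripper's body (76 mm by 85 mm) begins 54 mm behind the grasp point. The pads swing forward as they close: fully open they stand 13 mm farther back than shut.
Start: joints at [1.086, 0.259, 1.535, -0, 1.348, -0.203], TCP at [0.153, 0.528, 0.231] pointing down, gripper open.
Joint ranges: [-3.14, 3.14], [-0.91, 2.08], [0.19, 2.58], [-1.22, 4.36], [0.22, 2.71], [-3.12, 3.12]. Speed limits (rad/s): [2.57, 2.57, 3.14, 3.14, 3.14, 3.14].

## Interface

Orientations are given as a 3x3 rotation matrix whose columns are the frame's x, y, z axes.
In Python, from bench import manip, get_image, camera_params, workorder gives the robot as it stands.
- The arm moves only by the tool move_arm, never from a script. Its argument "motion" is a list that holds one entry, the list of rows, each a list of 6 numbers: the shift along the tool's x, y, z in m, then the turn, a rotation vector about the tool's x, y, z in degrees. In form: [[[x, y, z, rx, ry, rz], ...]]. A call has exactly 8 rows; each row shifts and turns the commanded pose from where the row before left it, along the tool's axes as they then stand; what a row does not reach is not made up. A row lasts 1/10 s, in which the tool goes at most 50 mm and 8.59 degrees, less where a joint would pass 70% of its speed; a pose out of reach is approached as far as the arm can. A call with a gripper value outside its range is refused whole. "gripper" is the opening in per cent of the stroke, from 0 (shut) to 100 (fully open), set as the call begins (left out, the last holds). The fingers move at their own pace and stop on an object; "newtons" is the grip in N (left out, the last holds). Time passes only in rows, so rows that do not move let the fingers close, or fill a call up. It gives the time, the measured TCP pose, the force, the opening and the grip force at its end, in the units of the state.
- manip.observe(): the state, without advancing time (a new reading comes with each control period).
- get_image(name): name is "scene" or "top" or "wrist"; returns the picture (480x640x3 uint8, blue, green, red); there is no depth.
- camera_params(name): a dict with "intrinsics" (3x3 intrinsics, pixels), "R" (3x3) and "t" (3): a world point X has camera coordinates R X + t; the wrist camera has in their place "T_tool_cam" (4x4, takes a point from camera to tool coordinates, whose origin is the TCP and whose axes are the flange's). Camera axes: x right, y down, z forward; pixel columns grow to the right and rows downward; lengths in m; the calibration is good to about 2 mm. The wrist camera is an equidistant fisheye: a pixel r from the principal point sees the ray r / f radians off the axis. A picture is of the moment at which its call begins: read the wrist's pose just before it. camera_params takes no time and is no camera call.
- workorder.job_done(): hands the job in; it is judged then, once.
The state is a dict: "time_s": time; "joint_pos": joint angles; "joint_velocities": joint speeds; "effort": joint torques, N m; "eef_pos": TCP position; "ee_rot": TCP orientation; "ft_force": force on the tool from outside, world axes, zero at the start; "moment": the same for the moment, N m; "gripper_width": finger opening in m; "grasp_force": force on a finger pad.
Only numpy, scipy, OpenCV 4.12 (cv2) and the standard library are available. Lean on these libraries where they do the work, as an engineer would, in place of code of your own. Each camera call takes 0.05 s, during which the arm holds its last target. There are 200 camera calls.

## Working session

There is one attempt and no reset: what is moved stays moved. The work goes in short steps, Python scripts to look and compute and a tool call to move; the robot and the scene stay as the last step left them, time stands still between calls to the robot, and variables do not carry over. Pictures are saved under pics/ and viewed, at most 10 in all, crops included, and the job is handed in when it is done.

Besides the shell and the picture viewer there is one more tool, called by a JSON object that holds its "name" and its "arguments". move_arm: Moves the arm, as the interface text tells. Its arguments: {"type":"object","properties":{"motion":{"type":"array"},"gripper":{"type":"number"},"newtons":{"type":"number"}},"required":["motion"]}

```bash
ls; mkdir -p pics; python3 - <<'E'
from bench import manip,get_image,camera_params
import cv2,numpy as np
s=manip.observe();print(s['eef_pos'],np.round(s['ee_rot'],3).tolist(),s['gripper_width'],s['time_s'])
for n in("scene","top","wrist"):
    cv2.imwrite(f"pics/{n}0.png",get_image(n));p=camera_params(n);print(n,{k:np.round(v,4).tolist() if not isinstance(v,str) else v for k,v in p.items()})
E
```

```text
pics
[0.1526587  0.5278379  0.23048413] [[-0.961, 0.278, -0.001], [0.278, 0.961, -0.002], [0.0, -0.002, -1.0]] 0.08508484378772911 0.0
scene {'intrinsics': [[444.0082, 0.0, 327.1461], [0.0, 444.0082, 240.7266], [0.0, 0.0, 1.0]], 'R': [[0.8374, 0.5465, 0.0058], [0.3763, -0.5688, -0.7313], [-0.3964, 0.6146, -0.682]], 't': [-0.4969, -0.1436, 1.4356]}
top {'intrinsics': [[584.2604, 0.0, 324.6257], [0.0, 584.2604, 240.1966], [0.0, 0.0, 1.0]], 'R': [[-0.0265, -0.9996, 0.0038], [-0.9789, 0.0252, -0.2029], [0.2028, -0.0091, -0.9792]], 't': [0.0056, 0.611, 1.5319]}
wrist {'intrinsics': [[371.6483, 0.0, 318.4477], [0.0, 371.6483, 240.9955], [0.0, 0.0, 1.0]], 'T_tool_cam': [[0.0005, -0.9551, -0.2964, 0.0767], [1.0, 0.0004, 0.0003, 0.0009], [-0.0002, -0.2964, 0.9551, -0.1424], [0.0, 0.0, 0.0, 1.0]]}
```

View pics/top0.png

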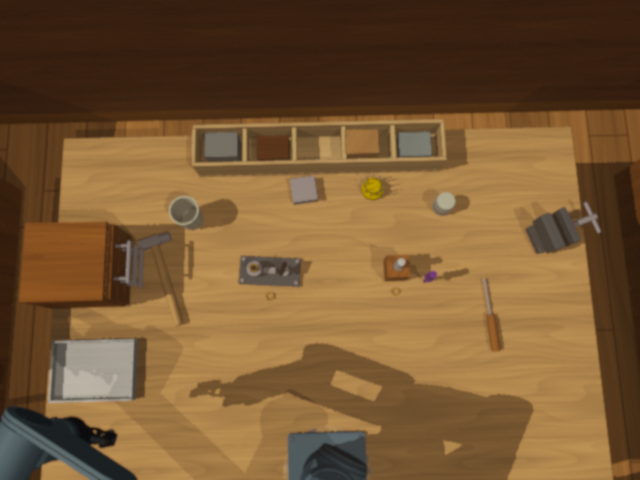

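View pics/scene0.png

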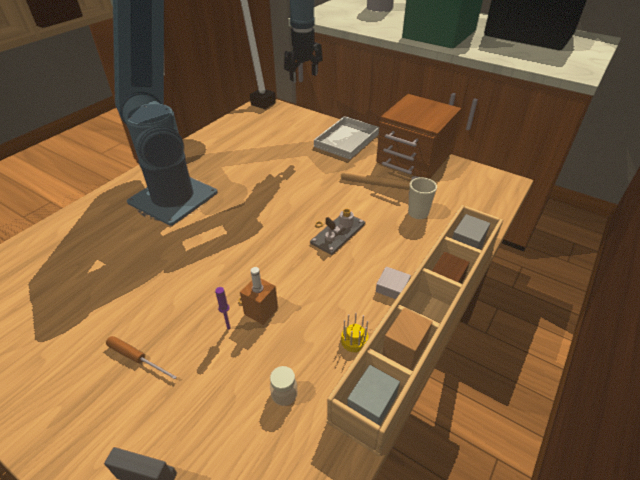

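The top view shows the fixture plate at about (270,271), with the tube at (253,268) and the knob at (283,269). The stand with the probe is at (397,267) and the purple decoy at (430,277). The scene view shows the same layout.

```bash
cat > h.py <<'E'
from bench import manip,get_image,camera_params
import cv2,numpy as np
def ray(n,u,v,s=None):
    p=camera_params(n);K=np.array(p['intrinsics']);q=np.array([(u-K[0,2])/K[0,0],(v-K[1,2])/K[1,1]])
    if n=='wrist':
        r=np.hypot(*q);d=np.array([*(q*np.sin(r)/max(r,1e-9)),np.cos(r)])
        T=np.array(p['T_tool_cam']);R=np.array(s['ee_rot']);return np.array(s['eef_pos'])+R@T[:3,3],R@T[:3,:3]@d
    R=np.array(p['R']);t=np.array(p['t']);return -R.T@t,R.T@np.array([*q,1.])
def at(n,u,v,z,s=None):
    o,d=ray(n,u,v,s);return o+d*(z-o[2])/d[2]
def tri(a,b):
    (o1,d1),(o2,d2)=a,b;A=np.stack([d1,-d2],1);x=np.linalg.lstsq(A,o2-o1,rcond=None)[0]
    p,q=o1+d1*x[0],o2+d2*x[1];return (p+q)/2,np.linalg.norm(p-q)
def proj(n,X,s=None):
    p=camera_params(n);K=np.array(p['intrinsics'])
    if n=='wrist':
        T=np.array(p['T_tool_cam']);R=np.array(s['ee_rot'])
        c=T[:3,:3].T@(R.T@(np.array(X)-s['eef_pos'])-T[:3,3]);th=np.arctan2(np.hypot(c[0],c[1]),c[2]);m=c[:2]/np.hypot(c[0],c[1])*th
    else:
        c=np.array(p['R'])@X+p['t'];m=c[:2]/c[2]
    return m*K[0,0]+K[:2,2]
E
python3 - <<'E'
from h import *
np.set_printoptions(precision=4,suppress=True)
for k,(u,v,z) in dict(tube=(253,268,.062),knob=(283,269,.07),pl=(270,271,.012),probe=(401,263,.15),stand=(397,267,.085),decoy=(430,277,.05),cup=(184,207,.1)).items(): print(k,at('top',u,v,z))
im=cv2.imread('pics/top0.png')[245:305,225:310]
cv2.imwrite('pics/crop.png',cv2.resize(im,None,fx=9,fy=9,interpolation=cv2.INTER_CUBIC))
s=manip.observe();print(s['time_s'])
E
```

```text
tube [0.5394 0.1852 0.062 ]
knob [0.5333 0.1037 0.07  ]
pl [0.5377 0.1436 0.012 ]
probe [ 0.5283 -0.2032  0.15  ]
stand [ 0.5284 -0.2011  0.085 ]
decoy [ 0.5041 -0.294   0.05  ]
cup [0.7042 0.3661 0.1   ]
0.15
```

View pics/crop.png

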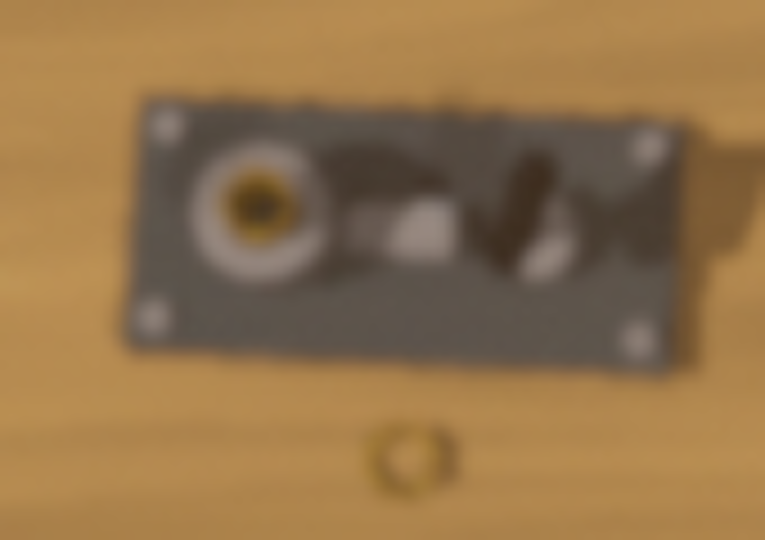

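The crop shows the tube's rim at crop (259,207), about px (253.8,268). The knob bar is centred at crop (524,208) and lies about 16° clockwise of world x. The present tool yaw already suits it, so I move over the knob.

{"name": "move_arm", "arguments": {"motion": [[[-0.03, -0.019, 0, 0, 0, 0], [-0.03, -0.019, 0, 0, 0, 0], [-0.03, -0.019, 0, 0, 0, 0], [-0.03, -0.019, 0, 0, 0, 0], [-0.03, -0.019, 0, 0, 0, 0], [-0.03, -0.019, 0, 0, 0, 0], [-0.03, -0.019, 0, 0, 0, 0], [-0.03, -0.019, 0, 0, 0, 0]]]}}

```text
time_s: 0.95
eef_pos: [0.3418, 0.3143, 0.2312]
ee_rot: [[-0.961, 0.278, -0.0], [0.278, 0.961, -0.0], [0.0, -0.0, -1.0]]
ft_force: [1.0, 0.5, 0.5]
gripper_width: 0.0855
grasp_force: 0.0
```

{"name": "move_arm", "arguments": {"motion": [[[-0.035, -0.021, 0.01, 0, 0, 0], [-0.035, -0.021, 0.01, 0, 0, 0], [-0.035, -0.021, 0.01, 0, 0, 0], [-0.035, -0.021, 0.01, 0, 0, 0], [-0.035, -0.021, 0.01, 0, 0, 0], [-0.035, -0.022, 0.01, 0, 0, 0], [-0.035, -0.022, 0.01, 0, 0, 0], [0, 0, 0.01, 0, 0, 0]]], "gripper": 60}}

```text
time_s: 1.75
eef_pos: [0.5385, 0.1003, 0.1506]
ee_rot: [[-0.959, 0.282, 0.002], [0.282, 0.959, -0.001], [-0.003, -0.001, -1.0]]
ft_force: [0.4, 0.2, -0.1]
gripper_width: 0.0509
grasp_force: 0.0
```

```bash
python3 - <<'E'
from h import *
s=manip.observe();print(s['eef_pos'],np.round(s['ee_rot'],3).tolist(),s['time_s'],np.round(s['joint_pos'],3))
im=get_image('wrist');cv2.imwrite('pics/w1.png',im)
print([proj('wrist',X,s) for X in ([.5394,.1852,.062],[.5333,.1037,.079])])
E
```

```text
[0.53852666 0.10033877 0.15060124] [[-0.959, 0.282, 0.002], [0.282, 0.959, -0.001], [-0.003, -0.001, -1.0]] 1.75 [-0.019  0.321  1.657 -0.002  1.161 -1.302]
[array([440.6231799, 214.6052167]), array([319.85254787, 247.51233404])]
```

View pics/w1.png

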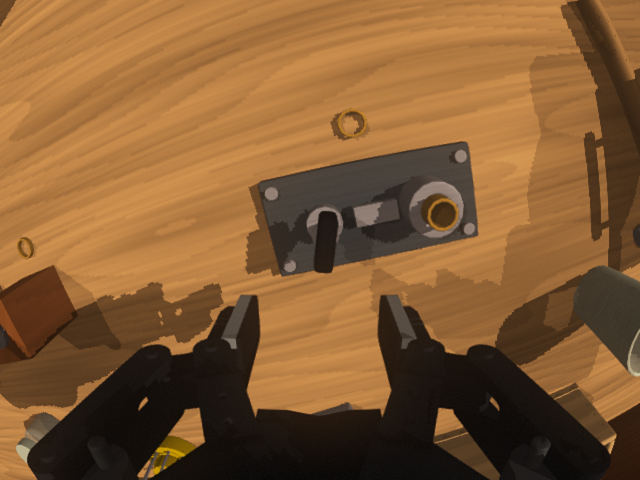

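The wrist view shows the knob bar from about (328,212) to (323,272), the tube rim centred near (442,213), and the fixture corners clear of anything else.

```bash
python3 - <<'E'
from h import *
np.set_printoptions(precision=4,suppress=True)
s=manip.observe();im=cv2.imread('pics/w1.png');g=im.max(2)
def big(m,x0,y0):
    c=max(cv2.findContours(m,0,cv2.CHAIN_APPROX_NONE)[0],key=cv2.contourArea);return c+[x0,y0]
c=big((g[200:285,300:350]<32).astype('u1')*255,300,200);r=cv2.minAreaRect(c);print(r)
b=cv2.boxPoints(r);P=np.array([at('wrist',*p,.079,s)[:2] for p in b]);print(P,P.mean(0))
e=sorted([(np.linalg.norm(P[i]-P[(i+1)%4]),np.degrees(np.arctan2(*(P[(i+1)%4]-P[i])[::-1]))) for i in range(4)]);print(e)
h=cv2.cvtColor(im[175:250,400:480],cv2.COLOR_BGR2HSV);m=cv2.inRange(h,(8,110,40),(30,255,255))
m=cv2.morphologyEx(m,cv2.MORPH_OPEN,np.ones((2,2)))
c=big(m,400,175);el=cv2.fitEllipse(cv2.convexHull(c));print(el,cv2.boundingRect(c),at('wrist',*el[0],.062,s))
for i,(a,x0,y0) in enumerate([(im[200:285,300:350],0,0),(im[175:250,400:480],0,0)]): pass
k=np.hstack([cv2.resize(im[195:285,290:360],None,fx=5,fy=5,interpolation=0),cv2.resize(im[175:265,400:480],None,fx=5,fy=5,interpolation=0)])
cv2.imwrite('pics/w1c.png',k)
E
```

```text
((326.60247802734375, 229.87295532226562), (18.197683334350586, 36.03322219848633), 5.19442892074585)
[[0.5281 0.1037]
 [0.5075 0.1118]
 [0.5114 0.1217]
 [0.5322 0.1139]] [0.5198 0.1128]
[(np.float64(0.01065501322058936), np.float64(68.43552446301145)), (np.float64(0.010951445434947988), np.float64(-111.79102357637619)), (np.float64(0.022123264743566268), np.float64(158.61666744995043)), (np.float64(0.022169482360075637), np.float64(-20.61777628598346))]
((440.4801025390625, 213.13670349121094), (34.74075698852539, 39.13557815551758), 125.88842010498047) (422, 195, 38, 37) [0.5341 0.1868 0.062 ]
```

View pics/w1c.png

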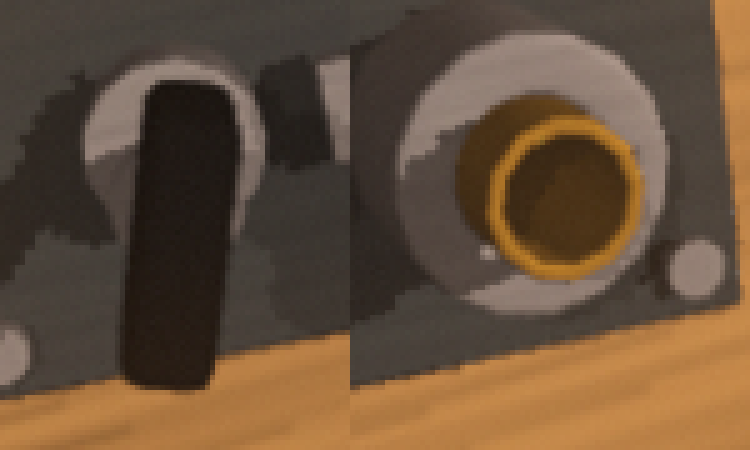

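The zoom shows the bar's far top edge at px (323.6,272.6) and its near bottom edge at px (328.4,211.4). The rim circle is centred at px (443.4,214.6).

```bash
python3 - <<'E'
from h import *
np.set_printoptions(precision=4,suppress=True)
s=manip.observe()
a=at('wrist',323.6,272.6,.079,s);b=at('wrist',328.4,211.4,.055,s);d=a-b
print('bar',(a+b)/2,np.hypot(*d[:2]),np.degrees(np.arctan2(d[1],d[0])))
# side edges of top face at mid-height: left/right
for v in(235,255):
  print([at('wrist',u,v,.079,s) for u in ((319,337),(317.5,335.5))[v>240]])
t=at('wrist',443.4,214.6,.062,s);print('tube',t)
for c in [(262,183),(467,143),(478,236),(281,277)]: print('corner',at('wrist',*c,.012,s))
R=np.array(s['ee_rot']);print(np.degrees(np.arctan2(R[1,0],R[0,0])))
E
```

```text
bar [0.5299 0.1098 0.067 ] 0.03327212686745549 -22.00144926021528
[array([0.5215, 0.1076, 0.079 ]), array([0.5245, 0.1179, 0.079 ])]
[array([0.5333, 0.1032, 0.079 ]), array([0.5363, 0.1136, 0.079 ])]
tube [0.5356 0.1886 0.062 ]
corner [0.4882 0.0721 0.012 ]
corner [0.5003 0.2346 0.012 ]
corner [0.5779 0.2294 0.012 ]
corner [0.5656 0.0624 0.012 ]
163.63868966429916
```

{"name": "move_arm", "arguments": {"motion": [[[0.011, 0.006, 0, 0, 0, 0], [0, 0, 0.01, 0, 0, 5.6], [0, 0, 0.02, 0, 0, 0], [0, 0, 0.02, 0, 0, 0], [0, 0, 0.02, 0, 0, 0], [0, 0, 0.02, 0, 0, 0], [0, 0, 0.01, 0, 0, 0], [0, 0, 0, 0, 0, 0]]], "gripper": 50}}

```text
time_s: 2.6
eef_pos: [0.5242, 0.1146, 0.0507]
ee_rot: [[-0.929, 0.369, -0.003], [0.369, 0.929, 0.0], [0.003, -0.001, -1.0]]
ft_force: [-0.6, 0.1, -0.1]
gripper_width: 0.0427
grasp_force: 0.0
```

{"name": "move_arm", "arguments": {"motion": [[[0, 0, 0, 0, 0, 0], [0, 0, 0, 0, 0, 0], [0, 0, 0, 0, 0, 0], [0, 0, 0, 0, 0, 0], [0, 0, 0, 0, 0, 0], [0, 0, 0, 0, 0, 0], [0, 0, 0, 0, 0, 0], [0, 0, 0, 0, 0, 0]]], "gripper": 0, "newtons": 40}}

```text
time_s: 3.4
eef_pos: [0.5253, 0.1106, 0.0523]
ee_rot: [[-0.929, 0.37, -0.002], [0.37, 0.929, -0.004], [0.0, -0.004, -1.0]]
ft_force: [-4.9, -11.7, 4.6]
gripper_width: 0.0116
grasp_force: 39.5
```

{"name": "move_arm", "arguments": {"motion": [[[0, 0, 0, 0, 0, 0], [0, 0, 0, 0, 0, 0], [0, 0, 0, 0, 0, 0], [-0.002, -0.003, 0, 0, 0, 0], [0, 0, 0, 0, 0, 0], [0, 0, 0, 0, 0, 0], [0, 0, 0, 0, 0, 0], [0, 0, 0, 0, 0, 0]]], "gripper": 40}}

```text
time_s: 4.2
eef_pos: [0.5269, 0.1097, 0.0513]
ee_rot: [[-0.929, 0.37, -0.0], [0.37, 0.929, 0.0], [0.0, -0.0, -1.0]]
ft_force: [-0.1, -0.4, 0.2]
gripper_width: 0.0341
grasp_force: 0.0
```

{"name": "move_arm", "arguments": {"motion": [[[-0.003, 0, 0.002, 0, 0, 0], [0, 0, 0, 0, 0, 0], [0, 0, 0, 0, 0, 0], [0, 0, 0, 0, 0, 0], [0, 0, 0, 0, 0, 0], [0, 0, 0, 0, 0, 0], [0, 0, 0, 0, 0, 0], [0, 0, 0, 0, 0, 0]]], "gripper": 0, "newtons": 50}}

```text
time_s: 5.0
eef_pos: [0.53, 0.108, 0.0491]
ee_rot: [[-0.929, 0.37, 0.0], [0.37, 0.929, -0.001], [-0.001, -0.0, -1.0]]
ft_force: [2.9, -4.8, -3.4]
gripper_width: 0.011
grasp_force: 49.5
```

{"name": "move_arm", "arguments": {"motion": [[[0, 0, 0.0015, 0, 0, 0], [0, 0, 0.0015, 0, 0, 0], [0, 0, 0.0015, 0, 0, 0], [0, 0, 0.0015, 0, 0, 0], [0, 0, 0.0015, 0, 0, 0], [0, 0, 0.0, 0, 0, 0], [0, 0, 0, 0, 0, 0], [0, 0, 0, 0, 0, 0]]]}}

```text
time_s: 5.8
eef_pos: [0.5301, 0.1081, 0.0427]
ee_rot: [[-0.929, 0.37, 0.001], [0.37, 0.929, -0.001], [-0.001, -0.0, -1.0]]
ft_force: [-0.8, -5.7, 5.1]
gripper_width: 0.0111
grasp_force: 51.0
```

{"name": "move_arm", "arguments": {"motion": [[[0, 0, 0.001, 0, 0, 0], [0, 0, 0.001, 0, 0, 0], [0, 0, 0, 0, 0, 4], [0, 0, 0, 0, 0, 4], [0, 0, 0, 0, 0, 4], [0, 0, 0, 0, 0, 4], [0, 0, 0, 0, 0, 4], [0, 0, 0, 0, 0, 0]]]}}

```text
time_s: 6.6
eef_pos: [0.5311, 0.1094, 0.0426]
ee_rot: [[-0.745, 0.667, 0.004], [0.667, 0.745, 0.001], [-0.002, 0.003, -1.0]]
ft_force: [-3.2, -0.0, 17.4]
gripper_width: 0.0112
grasp_force: 52.8
```

{"name": "move_arm", "arguments": {"motion": [[[0, 0, 0, 0, 0, 6], [0, 0, 0, 0, 0, 6], [0, 0, 0, 0, 0, 6], [0, 0, 0, 0, 0, 6], [0, 0, 0, 0, 0, 6], [0, 0, 0, 0, 0, 6], [0, 0, 0, 0, 0, 4], [0, 0, 0, 0, 0, 0]]]}}

```text
time_s: 7.4
eef_pos: [0.534, 0.1108, 0.0427]
ee_rot: [[-0.141, 0.99, 0.01], [0.99, 0.141, 0.004], [0.002, 0.01, -1.0]]
ft_force: [4.7, 6.9, 9.4]
gripper_width: 0.0112
grasp_force: 51.5
```

```bash
python3 - <<'E'
from h import *
s=manip.observe();R=np.array(s['ee_rot']);print(s['eef_pos'],np.degrees(np.arctan2(R[1,0],R[0,0])),s['moment'],s['ft_force'])
E
```

```text
[0.53396728 0.11080499 0.04270782] 98.10455538257864 [ 1.11877818 -0.7877211  -0.01771381] [4.73498038 6.93839348 9.36965438]
```

{"name": "move_arm", "arguments": {"motion": [[[0, 0, 0, 0, 0, 2], [0, 0, 0, 0, 0, 2], [0, 0, 0, 0, 0, 2], [0, 0, 0, 0, 0, 2], [0, 0, 0, 0, 0, 1], [0, 0, 0, 0, 0, 0], [0, 0, 0, 0, 0, 0], [0, 0, 0, 0, 0, 0]]]}}

```text
time_s: 8.2
eef_pos: [0.5346, 0.1108, 0.0428]
ee_rot: [[0.011, 1.0, 0.011], [1.0, -0.011, 0.003], [0.003, 0.011, -1.0]]
ft_force: [7.4, 7.7, 8.6]
gripper_width: 0.011
grasp_force: 53.5
```

```bash
python3 - <<'E'
from h import *
s=manip.observe();R=np.array(s['ee_rot']);print(s['eef_pos'],np.degrees(np.arctan2(R[1,0],R[0,0])),s['moment'],s['ft_force'])
E
```

```text
[0.53458734 0.11081373 0.04275324] 89.37422790623837 [ 1.13529103 -1.1275777   1.06870269] [7.37240784 7.66155073 8.60683338]
```

{"name": "move_arm", "arguments": {"motion": [[[0, 0, 0, 0, 0, 0], [0, 0, 0, 0, 0, 0], [0, 0, 0, 0, 0, 0], [0, 0, 0, 0, 0, 0], [0, 0, -0.01, 0, 0, 0], [0, 0, -0.02, 0, 0, 0], [0, 0, -0.03, 0, 0, 0], [0, 0, -0.03, 0, 0, 0]]], "gripper": 50}}

```text
time_s: 9.0
eef_pos: [0.5292, 0.1084, 0.1309]
ee_rot: [[0.013, 1.0, -0.001], [1.0, -0.013, 0.0], [0.0, -0.001, -1.0]]
ft_force: [0.5, -0.8, 0.1]
gripper_width: 0.0429
grasp_force: 0.0
```

{"name": "move_arm", "arguments": {"motion": [[[0, 0, -0.02, 0, 0, 0], [0, 0, -0.01, 0, 0, 0], [0, 0, 0, 0, 0, 0], [0, 0, 0, 0, 0, 0], [0, 0, 0, 0, 0, 0], [0, 0, 0, 0, 0, 0], [0, 0, 0, 0, 0, 0], [0, 0, 0, 0, 0, 0]]]}}

```text
time_s: 9.8
eef_pos: [0.5295, 0.1085, 0.1593]
ee_rot: [[0.013, 1.0, -0.001], [1.0, -0.013, 0.0], [-0.0, -0.001, -1.0]]
ft_force: [-0.5, -1.1, -0.3]
gripper_width: 0.0427
grasp_force: 0.0
```

```bash
python3 - <<'E'
from h import *
s=manip.observe();print(s['eef_pos'],np.round(s['ee_rot'],3).tolist(),s['time_s'])
im=get_image('wrist');cv2.imwrite('pics/w2.png',im)
print(proj('wrist',[.5357,.189,.062],s))
E
```

```text
[0.52950571 0.10851217 0.1592836 ] [[0.013, 1.0, -0.001], [1.0, -0.013, 0.0], [-0.0, -0.001, -1.0]] 9.8
[327.79531448 123.4873362 ]
```

View pics/w2.png

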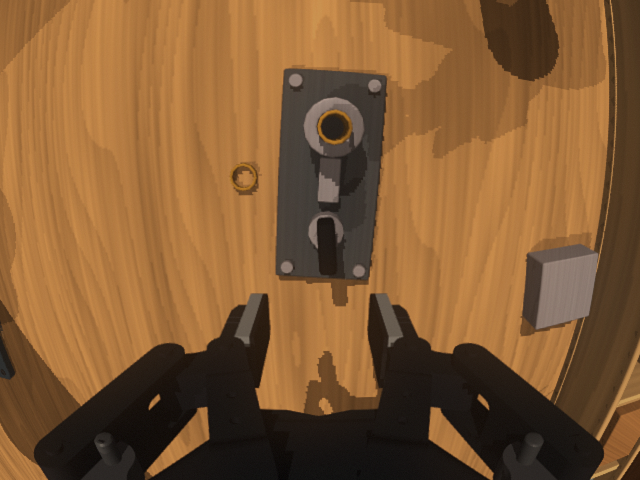

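The wrist view shows the knob bar now along the plate, from (325,218) to (328,274), and the rim centred near (335,126). The tube therefore sits about 4 mm farther in x than the first view gave.

```bash
cat >> h.py <<'E'
def rim(im,x0,y0,x1,y1):
    h=cv2.cvtColor(im[y0:y1,x0:x1],cv2.COLOR_BGR2HSV);m=cv2.inRange(h,(8,140,110),(30,255,255))
    c=max(cv2.findContours(m,0,cv2.CHAIN_APPROX_NONE)[0],key=cv2.contourArea)
    return cv2.fitEllipse(cv2.convexHull(c)+[x0,y0])
E
python3 - <<'E'
from h import *
np.set_printoptions(precision=4,suppress=True)
s=manip.observe();im=cv2.imread('pics/w2.png')
e=rim(im,305,95,365,150);print(e,at('wrist',*e[0],.062,s))
c=[at('wrist',*p,.012,s)[:2] for p in [(285,70),(386,74),(369,283),(277,276)]];print(c,np.mean(c,0))
d=c[0]+c[1]-c[2]-c[3];print(np.degrees(np.arctan2(d[1],d[0])))
t=cv2.imread('pics/top0.png');
b=at('top',401,263,.15);print(b)
# probe handle top & stand in scene/top crops
a=cv2.resize(t[240:300,370:445],None,fx=5,fy=5,interpolation=2);sc=cv2.imread('pics/scene0.png')[255:335,205:290];sc=cv2.resize(sc,None,fx=5,fy=5,interpolation=2)
o=np.zeros((400,800,3),'u1');o[:300,:375]=a;o[:400,375:800]=sc;cv2.imwrite('pics/st.png',o)
E
```

```text
((334.2420654296875, 126.6396484375), (34.22319030761719, 34.442256927490234), 27.92015838623047) [0.5399 0.1869 0.062 ]
[array([0.5048, 0.2326]), array([0.5823, 0.2294]), array([0.5714, 0.0572]), array([0.4931, 0.0647])] [0.5379 0.146 ]
86.1937055624569
[ 0.5283 -0.2032  0.15  ]
```

View pics/st.png

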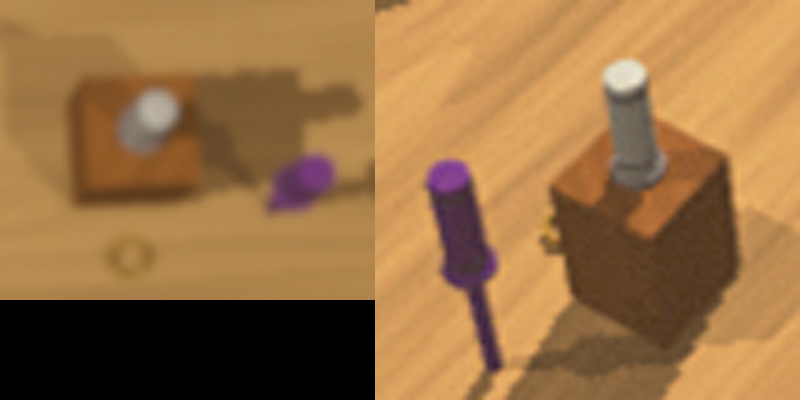

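The left crop (top camera) shows the probe's handle top at px (401.4,262) and the stand's centre at px (398.4,266.6). The purple decoy stands about 95 mm to the -y side, so I keep the present yaw and close the fingers along world x.

{"name": "move_arm", "arguments": {"motion": [[[0, 0, -0.025, 0, 0, 0], [-0.045, 0, -0.02, 0, 0, 0], [-0.045, 0, -0.02, 0, 0, 0], [-0.045, 0, 0, 0, 0, 0], [-0.045, 0, 0, 0, 0, 0], [-0.045, 0, 0, 0, 0, 0], [-0.045, 0, 0, 0, 0, 0], [-0.04, 0.003, 0, 0, 0, 0]]], "gripper": 70}}

```text
time_s: 10.65
eef_pos: [0.5282, -0.2037, 0.2249]
ee_rot: [[0.014, 1.0, 0.0], [1.0, -0.014, -0.0], [-0.0, 0.0, -1.0]]
ft_force: [1.3, -0.4, 0.3]
gripper_width: 0.0602
grasp_force: 0.0
```

{"name": "move_arm", "arguments": {"motion": [[[0, 0, 0, 0, 0, 0], [0, 0, 0, 0, 0, 0], [0, 0, 0, 0, 0, 0], [0, 0, 0, 0, 0, 0], [0, 0, 0, 0, 0, 0], [0, 0, 0, 0, 0, 0], [0, 0, 0, 0, 0, 0], [0, 0, 0, 0, 0, 0]]]}}

```text
time_s: 11.45
eef_pos: [0.5288, -0.2012, 0.2249]
ee_rot: [[0.013, 1.0, 0.0], [1.0, -0.013, -0.0], [-0.0, 0.0, -1.0]]
ft_force: [0.4, -0.2, 0.8]
gripper_width: 0.0596
grasp_force: 0.0
```

```bash
python3 - <<'E'
from h import *
np.set_printoptions(precision=4,suppress=True)
s=manip.observe();print(s['eef_pos'],np.round(s['ee_rot'],3).tolist(),s['time_s'])
im=get_image('wrist');cv2.imwrite('pics/w3.png',im)
print(tri(ray('top',401.4,262),ray('scene',255,270)),at('top',401.4,262,.15),at('scene',255,270,.15),at('top',398.4,266.6,.085))
print(proj('wrist',[.5285,-.2035,.15],s))
E
```

```text
[ 0.5288 -0.2012  0.2249] [[0.013, 1.0, 0.0], [1.0, -0.013, -0.0], [-0.0, 0.0, -1.0]] 11.45
(array([ 0.5317, -0.2047,  0.1463]), np.float64(0.0005460343884028904)) [ 0.5309 -0.2044  0.15  ] [ 0.5344 -0.207   0.15  ] [ 0.5294 -0.2049  0.085 ]
[319.0211 258.9437]
```

View pics/w3.png

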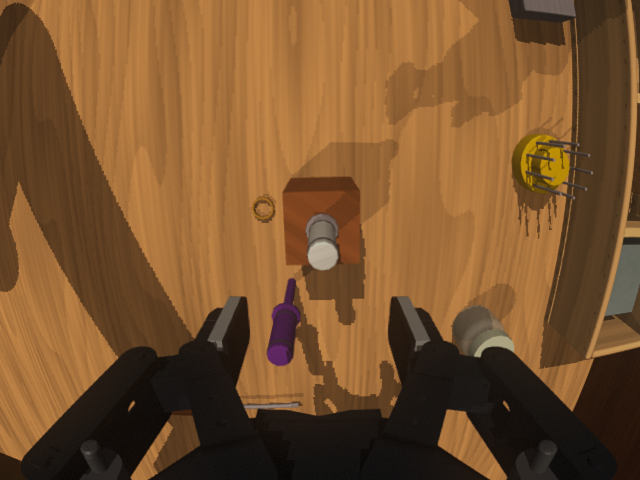

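The wrist view shows the probe's top disc centred at (322,255). The decoy's top is at (281,355), the jar at (482,335), and the fingers are clear of all of them.

```bash
python3 - <<'E'
from h import *
np.set_printoptions(precision=4,suppress=True)
s=manip.observe();im=cv2.imread('pics/w3.png')
h=cv2.cvtColor(im[235:280,300:345],cv2.COLOR_BGR2HSV);m=cv2.inRange(h,(0,0,125),(180,60,255))
m=cv2.morphologyEx(m,cv2.MORPH_OPEN,np.ones((5,5)))
c=max(cv2.findContours(m,0,1)[0],key=cv2.contourArea);e=cv2.fitEllipse(c);e=((e[0][0]+300,e[0][1]+235),e[1]);print(e,at('wrist',*e[0],.15,s),at('wrist',322,255,.15,s))
print('decoy',at('wrist',281,355,.14,s))
E
```

```text
((322.1739044189453, 254.68832206726074), (28.645490646362305, 29.443378448486328)) [ 0.5304 -0.2008  0.15  ] [ 0.5303 -0.201   0.15  ]
decoy [ 0.4995 -0.2826  0.14  ]
```

{"name": "move_arm", "arguments": {"motion": [[[-0.001, 0.002, 0.01, 0, 0, 0], [0, 0, 0.02, 0, 0, 0], [0, 0, 0.025, 0, 0, 0], [0, 0, 0.025, 0, 0, 0], [0, 0, 0.02, 0, 0, 0], [0, 0, 0.015, 0, 0, 0], [0, 0, 0.007, 0, 0, 0], [0, 0, 0, 0, 0, 0]]]}}

```text
time_s: 12.3
eef_pos: [0.5299, -0.2022, 0.1014]
ee_rot: [[0.013, 1.0, -0.002], [1.0, -0.013, 0.001], [0.001, -0.002, -1.0]]
ft_force: [-0.0, 0.1, 0.1]
gripper_width: 0.0596
grasp_force: 0.0
```

{"name": "move_arm", "arguments": {"motion": [[[0, 0, 0, 0, 0, 0], [0, 0, 0, 0, 0, 0], [0, 0, 0, 0, 0, 0], [0, 0, 0, 0, 0, 0], [0, 0, 0, 0, 0, 0], [0, 0, 0, 0, 0, 0], [0, 0, 0, 0, 0, 0], [0, 0, 0, 0, 0, 0]]], "gripper": 0, "newtons": 40}}

```text
time_s: 13.1
eef_pos: [0.5313, -0.2029, 0.1039]
ee_rot: [[0.013, 1.0, 0.002], [1.0, -0.013, -0.001], [-0.001, 0.002, -1.0]]
ft_force: [0.5, 0.2, 5.9]
gripper_width: 0.0186
grasp_force: 39.0
```

{"name": "move_arm", "arguments": {"motion": [[[0, 0, -0.01, 0, 0, 0], [0, 0, -0.015, 0, 0, 0], [0, 0, -0.02, 0, 0, 0], [0, 0, -0.02, 0, 0, 0], [0, 0, -0.02, 0, 0, 0], [0, 0, -0.02, 0, 0, 0], [0, 0, -0.02, 0, 0, 0], [0, 0, 0, 0, 0, 0]]]}}

```text
time_s: 13.9
eef_pos: [0.5319, -0.2033, 0.2309]
ee_rot: [[0.013, 1.0, 0.005], [1.0, -0.013, -0.003], [-0.003, 0.005, -1.0]]
ft_force: [-0.3, 0.0, -1.5]
gripper_width: 0.0195
grasp_force: 39.1
```

{"name": "move_arm", "arguments": {"motion": [[[0.02, 0, 0, 0, 0, 0], [0.03, 0, 0, 0, 0, 0], [0.035, 0, 0, 0, 0, 0], [0.035, 0, 0, 0, 0, 0], [0.035, 0, 0, 0, 0, 0], [0.035, 0, 0, 0, 0, 0], [0.03, 0, 0, 0, 0, 0], [0.02, 0, 0, 0, 0, 0]]]}}

```text
time_s: 14.7
eef_pos: [0.5327, 0.0397, 0.2265]
ee_rot: [[0.012, 1.0, -0.002], [1.0, -0.012, 0.001], [0.001, -0.002, -1.0]]
ft_force: [0.7, 0.0, -0.7]
gripper_width: 0.0188
grasp_force: 39.1
```

{"name": "move_arm", "arguments": {"motion": [[[0.03, 0, 0, 0, 0, 0], [0.03, 0.003, 0, 0, 0, 0], [0.03, 0, 0, 0, 0, 0], [0.03, 0, 0, 0, 0, 0], [0.02, 0, 0, 0, 0, 0], [0.01, 0, 0, 0, 0, 0], [0, 0, 0, 0, 0, 0], [0, 0, 0, 0, 0, 0]]]}}

```text
time_s: 15.5
eef_pos: [0.5385, 0.1867, 0.2272]
ee_rot: [[0.013, 1.0, -0.001], [1.0, -0.013, -0.001], [-0.001, -0.001, -1.0]]
ft_force: [0.8, -0.2, -1.1]
gripper_width: 0.0191
grasp_force: 39.1
```

```bash
python3 - <<'E'
from h import *
np.set_printoptions(precision=4,suppress=True)
s=manip.observe();print(s['eef_pos'],np.round(s['ee_rot'],3).tolist(),s['time_s'],s['gripper_width'])
im=get_image('wrist');cv2.imwrite('pics/w4.png',im)
cv2.imwrite('pics/w4c.png',cv2.resize(im[100:420,200:440],None,fx=1.8,fy=1.8,interpolation=2))
for n in('top','scene'):cv2.imwrite(f'pics/{n}4.png',get_image(n))
p=np.array(s['eef_pos']);z=np.array([0,0,1])
print([proj('wrist',p+z*k,s) for k in(.019,-.015,-.093)],proj('wrist',[.5403,.1865,.062],s))
E
```

```text
[0.5385 0.1867 0.2272] [[0.013, 1.0, -0.001], [1.0, -0.013, -0.001], [-0.001, -0.001, -1.0]] 15.5 0.01914710600848157
[array([319.6857, 336.3435]), array([319.633 , 298.0385]), array([319.5495, 246.3315])] [321.5758 220.124 ]
```

View pics/w4c.png

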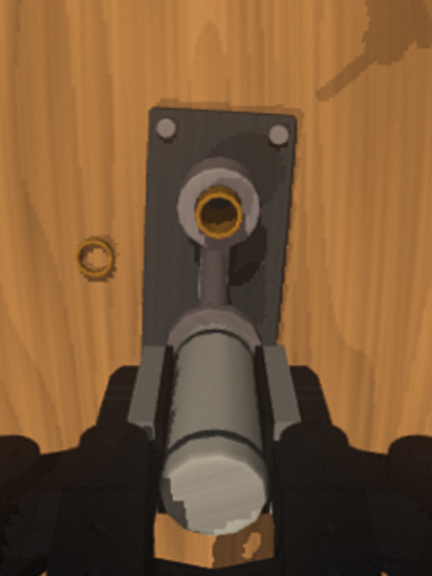

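The crop shows the probe upright between the pads, with the rod tip near px (320,235), just below the rim at px (321,218). I lower it to about 14 mm above the rim and compare the tip and the rim at nearly equal depth.

{"name": "move_arm", "arguments": {"motion": [[[0, 0, 0.01, 0, 0, 0], [0, 0, 0.015, 0, 0, 0], [0, 0, 0.015, 0, 0, 0], [0, 0, 0.012, 0, 0, 0], [0, 0, 0.005, 0, 0, 0], [0, 0, 0, 0, 0, 0], [0, 0, 0, 0, 0, 0], [0, 0, 0, 0, 0, 0]]]}}

```text
time_s: 16.45
eef_pos: [0.5393, 0.1874, 0.1716]
ee_rot: [[0.013, 1.0, 0.002], [1.0, -0.013, 0.0], [0.0, 0.002, -1.0]]
ft_force: [-0.6, -0.3, -1.0]
gripper_width: 0.019
grasp_force: 39.1
```

{"name": "move_arm", "arguments": {"motion": [[[0, 0, 0, 0, 0, 0], [0, 0, 0, 0, 0, 0], [0, 0, 0, 0, 0, 0], [0, 0, 0, 0, 0, 0], [0, 0, 0, 0, 0, 0], [0, 0, 0, 0, 0, 0], [0, 0, 0, 0, 0, 0], [0, 0, 0, 0, 0, 0]]]}}

```text
time_s: 17.25
eef_pos: [0.5387, 0.1874, 0.1708]
ee_rot: [[0.013, 1.0, -0.0], [1.0, -0.013, -0.0], [-0.0, -0.0, -1.0]]
ft_force: [1.1, 0.6, -1.1]
gripper_width: 0.019
grasp_force: 39.1
```

```bash
python3 - <<'E'
from h import *
np.set_printoptions(precision=4,suppress=True)
s=manip.observe();print(s['eef_pos'],np.round(s['ee_rot'],4).tolist(),s['time_s'],s['gripper_width'])
im=get_image('wrist');cv2.imwrite('pics/w5.png',im)
p=np.array(s['eef_pos']);z=np.array([0,0,1])
print([proj('wrist',p+z*k,s) for k in(.019,-.015,-.0939)],proj('wrist',[.5403,.1865,.062],s))
# zoomed w5 rod+rim, and scene/top fixture region
sc=get_image('scene');cv2.imwrite('pics/scene5.png',sc)
a=cv2.resize(im[180:280,280:360],None,fx=6,fy=6,interpolation=0)
q=np.int32(proj('scene',np.array([.54,.187,.075])));b=cv2.resize(sc[q[1]-50:q[1]+50,q[0]-26:q[0]+26],None,fx=6,fy=6,interpolation=0);print(q-[26,50])
cv2.imwrite('pics/w5c.png',np.hstack([a,b]))
e=rim(im,290,190,350,250);print(e)
E
```

```text
[0.5387 0.1874 0.1708] [[0.013, 0.9999, -0.0001], [0.9999, -0.013, -0.0], [-0.0, -0.0001, -1.0]] 17.25 0.01895594800409742
[array([319.7255, 336.3137]), array([319.6018, 298.0625]), array([319.4225, 246.0171])] [321.6188 240.6553]
[321 155]
((321.05743408203125, 239.36801147460938), (30.874229431152344, 31.1495418548584), 132.3241424560547)
```

View pics/w5c.png

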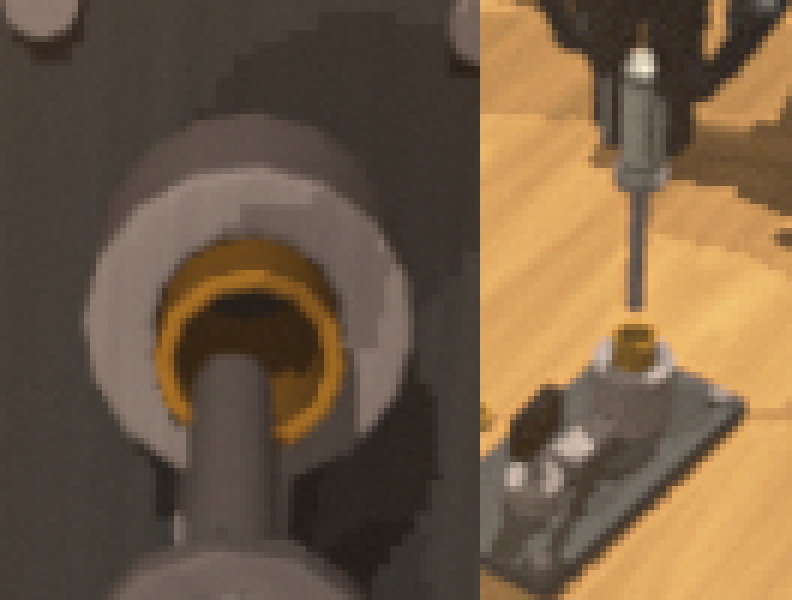

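The left crop (wrist) shows the rim circle centred at px (322.0,240.3). The rod tip is at column 318.7 with its front edge on row 238.7, so the rod stands about 2 mm short in x and right in y. The right crop (scene) shows the rod above the tube, nearly in line. I check the numbers.

```bash
python3 - <<'E'
from h import *
np.set_printoptions(precision=4,suppress=True)
s=manip.observe();im=cv2.imread('pics/w5.png');p=np.array(s['eef_pos'])
t=p+[0,0,-.0939]
print('front edge',proj('wrist',t+[0,.0045,0],s),'z+10',proj('wrist',p+[0,0,-.0839],s))
print('rim bbox pred',[proj('wrist',np.array([.5403,.1865,.062])+d,s) for d in([.0115,0,0],[-.0115,0,0],[0,.0115,0])])
print('rim',at('wrist',322.0,240.3,.062,s),at('wrist',318.7,238.7,t[2],s),'minus y .0045')
for v in (243,246,250,256): # rod edges by gradient
    g=cv2.GaussianBlur(im,(1,3),0)[v,300:340].astype(float);print(v,g.mean(1).astype(int).tolist())
sc=cv2.imread('pics/scene5.png')
for v in (190,195,200,204): print('sc',v,sc[v,338:358].max(1).tolist(),proj('scene',p+[0,0,0])[0])
h=cv2.cvtColor(sc,cv2.COLOR_BGR2HSV)[206:218,338:356];print((h[...,1]).tolist())
for k in(-.02,-.05,-.0939):print(proj('scene',p+[0,0,k]))
print(proj('scene',np.array([.5403,.1865,.062])))
E
```

```text
front edge [319.3314 239.589 ] z+10 [319.429  250.8399]
rim bbox pred [array([337.8016, 240.455 ]), array([305.3322, 240.8314]), array([321.402 , 224.9332])]
rim [0.5406 0.1868 0.062 ] [0.5384 0.1925 0.0769] minus y .0045
243 [123, 123, 123, 123, 122, 116, 101, 105, 100, 73, 46, 41, 53, 68, 73, 77, 79, 79, 80, 78, 76, 74, 71, 62, 56, 58, 62, 65, 63, 58, 58, 59, 57, 77, 99, 100, 83, 67, 65, 88]
246 [123, 125, 123, 124, 122, 123, 120, 99, 102, 98, 80, 61, 64, 71, 74, 78, 79, 79, 79, 79, 77, 74, 71, 62, 56, 61, 67, 65, 63, 63, 60, 62, 77, 100, 98, 79, 67, 65, 67, 85]
250 [100, 117, 122, 122, 121, 122, 125, 121, 103, 86, 91, 80, 71, 72, 76, 78, 80, 80, 80, 79, 77, 74, 70, 65, 56, 59, 67, 78, 89, 97, 98, 94, 85, 74, 70, 67, 67, 65, 66, 85]
256 [59, 60, 59, 57, 53, 47, 59, 77, 95, 109, 113, 83, 70, 73, 77, 79, 81, 80, 80, 80, 76, 74, 71, 65, 58, 53, 58, 67, 66, 66, 66, 64, 65, 60, 57, 52, 45, 44, 42, 38]
sc 190 [225, 220, 215, 214, 214, 216, 224, 203, 121, 92, 116, 163, 201, 213, 214, 209, 204, 206, 211, 212] 348.1379951651963
sc 195 [218, 219, 220, 217, 217, 217, 224, 200, 105, 92, 149, 2
[... 740 characters left out ...]
162, 139, 140, 140, 139, 138], [143, 140, 130, 94, 84, 152, 185, 163, 156, 162, 173, 175, 131, 105, 137, 139, 137, 133], [143, 135, 101, 47, 44, 125, 180, 169, 176, 184, 192, 174, 89, 54, 104, 141, 137, 138], [141, 120, 68, 38, 41, 123, 175, 165, 179, 170, 179, 158, 61, 36, 72, 119, 139, 138], [142, 113, 48, 35, 44, 129, 180, 169, 165, 168, 173, 156, 64, 36, 45, 87, 135, 141], [141, 103, 39, 35, 51, 136, 172, 174, 171, 166, 180, 144, 64, 39, 39, 85, 139, 142], [120, 64, 38, 42, 54, 73, 106, 144, 166, 153, 124, 62, 45, 42, 40, 65, 113, 136], [64, 36, 51, 47, 51, 52, 58, 66, 61, 60, 49, 41, 43, 43, 45, 40, 53, 77]]
[347.8644 183.9852]
[347.465  192.6739]
[346.9037 204.8897]
[347.0126 209.251 ]
```

{"name": "move_arm", "arguments": {"motion": [[[-0.0005, 0.001, 0, 0, 0, 0], [-0.0005, 0.001, 0, 0, 0, 0], [0, 0, 0, 0, 0, 0], [0, 0, 0, 0, 0, 0], [0, 0, 0, 0, 0, 0], [0, 0, 0, 0, 0, 0], [0, 0, 0, 0, 0, 0], [0, 0, 0, 0, 0, 0]]]}}

```text
time_s: 18.15
eef_pos: [0.5407, 0.1864, 0.1708]
ee_rot: [[0.013, 1.0, -0.0], [1.0, -0.013, -0.0], [-0.0, -0.0, -1.0]]
ft_force: [0.2, -0.1, -1.1]
gripper_width: 0.0191
grasp_force: 39.1
```

```bash
python3 - <<'E'
from h import *
np.set_printoptions(precision=4,suppress=True)
s=manip.observe();print(s['eef_pos'],s['time_s'])
im=get_image('wrist');cv2.imwrite('pics/w6.png',im)
for v in (230,234,238,243,246,250): print(v,im[v,300:345].mean(1).astype(int).tolist())
for u in (318,320,322): print(u,im[228:250,u].mean(1).astype(int).tolist())
E
```

```text
[0.5407 0.1864 0.1708] 18.15
230 [121, 118, 108, 78, 59, 78, 103, 106, 97, 81, 58, 42, 38, 36, 32, 31, 32, 33, 33, 32, 31, 31, 33, 33, 35, 37, 42, 54, 72, 82, 84, 68, 47, 42, 82, 96, 96, 97, 97, 97, 102, 116, 118, 120, 113]
234 [120, 120, 100, 79, 89, 103, 90, 48, 35, 36, 37, 38, 36, 37, 39, 38, 37, 38, 38, 38, 35, 39, 38, 37, 37, 37, 35, 37, 35, 39, 52, 84, 95, 80, 93, 99, 99, 99, 96, 100, 106, 117, 118, 119, 115]
238 [122, 120, 109, 98, 98, 86, 43, 34, 33, 36, 36, 38, 37, 37, 38, 38, 41, 46, 46, 44, 40, 38, 37, 35, 38, 37, 36, 36, 37, 36, 45, 76, 98, 97, 67, 53, 89, 115, 121, 119, 116, 117, 117, 115, 105]
243 [124, 122, 124, 115, 105, 102, 93, 47, 39, 50, 53, 50, 55, 67, 75, 78, 79, 80, 78, 78, 75, 74, 73, 63, 59, 60, 63, 63, 60, 65, 85, 107, 97, 74, 65, 67, 97, 119, 120, 118, 117, 117, 111, 84, 48]
246 [122, 122, 122, 123, 115, 99, 99, 101, 89, 64, 56, 57, 64, 71, 73, 77, 80, 79, 79, 79, 76, 73, 69, 64, 54, 58, 61, 65, 74, 98, 103, 92, 64, 65, 67, 65, 67, 93, 116, 117, 111, 97, 55, 40, 36]
250 [119, 121, 122, 123, 122, 116, 104, 104, 96, 91, 94, 81, 73, 71, 75, 79, 81, 79, 78, 80, 76, 74, 71, 64, 58, 60, 68, 75, 76, 67, 67, 67, 68, 69, 64, 65, 66, 87, 90, 59, 38, 35, 37, 36, 38]
318 [32, 32, 33, 33, 34, 36, 38, 38, 36, 37, 46, 68, 77, 80, 79, 78, 78, 80, 79, 78, 79, 81]
320 [32, 32, 31, 33, 37, 38, 35, 39, 36, 37, 40, 65, 76, 77, 77, 75, 76, 74, 76, 74, 75, 76]
322 [37, 32, 33, 35, 37, 36, 38, 36, 38, 36, 37, 47, 62, 70, 70, 73, 71, 70, 69, 68, 70, 71]
```

Tip and bore centre now agree within about 0.3 px across (rod 318.3, bore 318.05), so I lower 45 mm in two calls.

{"name": "move_arm", "arguments": {"motion": [[[0, 0, 0.003, 0, 0, 0], [0, 0, 0.004, 0, 0, 0], [0, 0, 0.004, 0, 0, 0], [0, 0, 0.004, 0, 0, 0], [0, 0, 0.004, 0, 0, 0], [0, 0, 0.003, 0, 0, 0], [0, 0, 0, 0, 0, 0], [0, 0, 0, 0, 0, 0]]]}}

```text
time_s: 19.0
eef_pos: [0.5408, 0.1864, 0.1488]
ee_rot: [[0.013, 1.0, -0.0], [1.0, -0.013, -0.0], [-0.0, -0.0, -1.0]]
ft_force: [-0.1, -0.1, -0.6]
gripper_width: 0.0191
grasp_force: 39.2
```

{"name": "move_arm", "arguments": {"motion": [[[0, 0, 0.003, 0, 0, 0], [0, 0, 0.004, 0, 0, 0], [0, 0, 0.004, 0, 0, 0], [0, 0, 0.004, 0, 0, 0], [0, 0, 0.004, 0, 0, 0], [0, 0, 0.003, 0, 0, 0], [0, 0, 0.001, 0, 0, 0], [0, 0, 0, 0, 0, 0]]]}}

```text
time_s: 19.8
eef_pos: [0.5407, 0.1864, 0.1256]
ee_rot: [[0.013, 1.0, -0.0], [1.0, -0.013, -0.0], [-0.0, -0.0, -1.0]]
ft_force: [-0.2, -0.2, -2.7]
gripper_width: 0.0189
grasp_force: 39.2
```

{"name": "move_arm", "arguments": {"motion": [[[0, 0, 0, 0, 0, 0], [0, 0, 0, 0, 0, 0], [0, 0, 0, 0, 0, 0], [0, 0, 0, 0, 0, 0], [0, 0, 0, 0, 0, 0], [0, 0, 0, 0, 0, 0], [0, 0, 0, 0, 0, 0], [0, 0, 0, 0, 0, 0]]]}}

```text
time_s: 20.6
eef_pos: [0.5407, 0.1863, 0.1258]
ee_rot: [[0.013, 1.0, -0.0], [1.0, -0.013, -0.0], [-0.0, -0.0, -1.0]]
ft_force: [-0.1, -0.9, -1.5]
gripper_width: 0.0188
grasp_force: 39.2
```

```bash
python3 - <<'E'
from h import *
np.set_printoptions(precision=4,suppress=True)
s=manip.observe();print(s['eef_pos'],s['time_s'],s['ft_force'],s['grasp_force'],s['joint_velocities'])
im=get_image('wrist');cv2.imwrite('pics/w7.png',im)
c=proj('wrist',[.5407,.1867,.062],s);print(c);v0=int(c[1])
for v in range(v0-14,v0+14,4): print(v,im[v,294:344].mean(1).astype(int).tolist())
E
```

```text
[0.5407 0.1863 0.1258] 20.6 [-0.0651 -0.8633 -1.4863] 39.15009677410126 [ 0.0009  0.0008  0.0014  0.0008 -0.0009 -0.0009]
[319.4004 261.1975]
247 [122, 124, 122, 121, 120, 117, 97, 68, 55, 63, 65, 65, 74, 101, 112, 109, 102, 97, 90, 80, 69, 58, 50, 46, 46, 42, 47, 54, 71, 78, 77, 78, 81, 84, 85, 86, 77, 55, 45, 46, 44, 41, 61, 84, 98, 96, 95, 96, 96, 98]
251 [121, 124, 121, 120, 116, 99, 67, 56, 79, 100, 105, 102, 92, 72, 48, 39, 36, 37, 40, 41, 55, 71, 82, 82, 79, 79, 77, 66, 60, 57, 47, 39, 37, 37, 39, 49, 69, 83, 83, 81, 67, 51, 55, 91, 109, 100, 96, 95, 96, 98]
255 [122, 123, 121, 122, 118, 103, 78, 86, 104, 99, 81, 43, 35, 36, 36, 37, 38, 47, 65, 74, 76, 79, 81, 82, 80, 81, 75, 74, 72, 65, 56, 45, 39, 35, 37, 37, 39, 36, 45, 76, 94, 97, 77, 78, 97, 99, 98, 97, 97, 100]
259 [123, 124, 122, 122, 120, 100, 98, 102, 96, 75, 39, 34, 36, 38, 37, 36, 41, 55, 71, 74, 80, 79, 80, 80, 80, 78, 77, 74, 70, 66, 58, 49, 39, 37, 36, 38, 34, 36, 41, 72, 97, 99, 89, 67, 47, 77, 118, 121, 122, 119]
263 [124, 124, 124, 123, 122, 115, 109, 104, 101, 85, 55, 36, 36, 38, 47, 39, 41, 61, 72, 76, 79, 81, 82, 82, 82, 79, 77, 75, 69, 66, 58, 51, 41, 48, 61, 62, 59, 58, 57, 82, 101, 101, 92, 77, 69, 87, 118, 120, 119, 119]
267 [124, 124, 123, 122, 123, 122, 115, 106, 100, 102, 90, 60, 48, 50, 53, 56, 60, 67, 73, 77, 80, 79, 78, 78, 80, 80, 75, 74, 72, 68, 62, 50, 44, 36, 40, 47, 58, 61, 98, 105, 102, 88, 75, 67, 65, 65, 86, 118, 118, 117]
271 [113, 122, 123, 121, 121, 120, 123, 122, 121, 108, 88, 96, 90, 88, 79, 78, 81, 82, 82, 84, 86, 85, 84, 83, 82, 79, 79, 77, 75, 75, 75, 73, 72, 73, 72, 71, 81, 94, 94, 80, 71, 67, 66, 65, 63, 66, 83, 116, 103, 70]
```

```bash
python3 -c "
from bench import workorder
print(workorder.job_done())"
```

```text
the job is handed in; nothing more can be done
None
```

I handed the job in at about 21 s: knob pressed down and turned to its stop, and the probe held still and upright in the bore with its tip about 30 mm below the rim. No touch on the tube or fixture showed in the wrist force. Centring across the fixture (x) was checked after lowering; along it (y) it rests on the check just before, good to about 1 mm. The hand-in returned no verdict.

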